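Set out the clock dealer's display

ROBOT

A 7-joint arm with a two-finger parallel gripper is mounted at the origin on the work surface. World frame = base frame: x ahead of the robot, y to its left, z up, the work surface at z = 0. Lengths are in mm, angles in rad, forces in N, time in s.
With the tool pointing down it reaches from about 400 to 875 mm from the base axis. Payload 4.4 kg.
Tool frame: the origin (TCP) lies at the very end of the fingers, on their centre line; the grasp point (between the pads) lies 19 mm behind it; y points along the fingers, x is the direction in which the jaws open and shut, and the axes are right-handed (so a half turn about y gives the same grasp; the last joint's range is limited). The gripper opens to 85 mm and grips with 20 to 120 N. Pads are 22 mm wide; open, the fingers measure 114 mm over their backs; the gripper's body (76 mm by 85 mm) begins 54 mm behind the grasp point. The pads swing forward as they close: fully open they stand 13 mm farther back than shut.
Start: joints at [1.139, 0.628, 0.038, 1.517, -0.027, 0.996, -0.02], TCP at [232.531, -606.999, 231.313] pointing down, gripper open.
Joint ranges: [-3.06, 3.06], [-0.37, 2.12], [-1.25, 1.32], [0.18, 2.47], [-1.1, 4.24], [0.23, 1.98], [-2.94, 2.94]. Speed limits (rad/s): [2.57, 2.57, 3.14, 3.14, 3.14, 3.14, 3.14].

INTERFACE

Orientations are given as [roll, pitch, yaw] about the fixed x, y, z axes, in that order (R = Rz(yaw) Ry(pitch) Rx(roll)).
In Python, from cell import readout, eyes, finish_job gives the robot as it stands. The module is installed in compiled form; this text tells all that it offers.
- The arm moves only by the tool apply_moves, never from a script. Its argument "commands" is a list that holds one entry, the list of rows, each a list of 6 numbers: the shift along the tool's x, y, z in units of 0.04 m (1.0 is 0.04 m), then the turn, a rotation vector about the tool's x, y, z in units of 5 degrees (1.0 is 5 degrees). A call has 1 to 8 rows; each row shifts and turns the pose as measured when the row begins, along the tool's axes as they then stand; what a row does not reach is not made up. A row lasts 1/12 s, in which the tool goes at most 41.7 mm and 7.16 degrees, less where a joint would pass 70% of its speed; a pose out of reach is approached as far as the arm can. A call with a number of a shift or a turn outside -1 to 1 is refused whole. A call with a gripper value outside its range is refused whole. "claw" is the finger opening in mm, from 0 to 85.4, set as the call begins (left out, the last holds). The fingers move at their own pace and stop on an object; the grip force is fixed at half the most. Time passes only in rows, so rows that do not move let the fingers close. It gives the time, the measured TCP pose, the force and the opening at its end, in the units of the state.
- readout.read_state(): the state, without advancing time (a new reading comes with each control period).
- eyes.get_image(name): name is "scene" or "top"; returns a dict with "image" (400x640x3 uint8, red, green, blue), "mtx" (3x3 intrinsics, pixels), "rvec" (rotation vector, rad) and "tvec" (3), from world to camera coordinates, as OpenCV has them. Camera axes: x right, y down, z forward; pixel columns grow to the right and rows downward; lengths in mm; the calibration is good to about 2 mm. A picture is of the moment at which its call begins. There is no depth.
- finish_job(): hands the job in, once; it reports no verdict.
The state is a dict: "clock": time; "qpos": joint angles; "qd": joint speeds; "tau": joint torques, N m; "eef_pos": TCP position; "tool_rot": TCP orientation; "force": force on the tool from outside, world axes, zero at the start; "torque": the same for the moment, N m; "width": finger opening in mm.
Only numpy, scipy, OpenCV 4.12 (cv2) and the standard library are available. Lean on these libraries where they do the work, as an engineer would, in place of code of your own. Each camera call takes 0.05 s, during which the arm holds its last target. There are 200 camera calls.

TASK

Lay the ceramic clock face centred on top of the green plinth and the mother-of-pearl watch case centred on top of that face; lay the copper pendulum bob on the shelf exactly midway between the plinth and the silver card tray; all three stay flat, same side up. Stand the brass clock weight upright straight behind the tray (away from the robot, square to its long edge, in line with its middle), 10 cm from the tray's centre to the weight's centre. Leave the loupe, the polish tin and the vase where they are.

Things in the scene. Friction and masses are not known exactly. Their poses are not given: they have to be found in the camera images.
- face: Loose ceramic clock face: a white disc 60 mm in diameter and 12 mm thick with black hour marks and hands painted on its flat top, about 70 g, lying flat on the shelf. Origin: centre of its underside; z up; which way its hands point does not matter.
- watch: Loose mother-of-pearl watch case: pink disc with a pale blue-green sheen on top, 44 mm in diameter, 16 mm thick, flat top and bottom, thin brass band, about 80 g. A brass crown and loop stick out of its rim along its own +y to 36 mm from its centre (4 to 12 mm above the underside): grip it across its own x. Origin: centre of its underside; z up, y towards the loop. Final yaw does not matter.
- bob: Loose copper pendulum bob: a disc 56 mm in diameter and 18 mm thick, its rim upright to 12 mm above the underside, then a shallow dome with a small dark dot, about 300 g, lying flat side down. Origin: centre of its underside; z up; its yaw does not matter.
- weight: Loose brass clock weight: an upright cylinder 36 mm in diameter and 66 mm high with two thin dark bands and a stub 16 mm across on top (70 mm in all), about 500 g. Origin: centre of its underside; z up; its yaw does not matter.
- plinth: Fixed green square plinth, 80 x 80 mm and 30 mm high with a brass band at its foot; its flat top is 30 mm above the shelf. Origin: centre of its underside; z up, x away from the robot, square to the line from plinth to tray (turned up to 0.2 rad), y along that line, to the left.
- tray: Fixed silver card tray, a shallow rectangular dish with blank cards in it, 80 mm deep (own x) by 110 mm wide (own y, the long edges), rim 10 mm high. It stands 300 mm from the plinth, to its left or right, turned as the plinth is. Origin: centre of its underside; z up, x straight behind it, away from the robot, y to the left.
- loupe: Bystander: loose black eyeglass loupe, a truncated cone 36 mm across its foot and 28 mm high, standing on the shelf. Origin: centre of its underside; z up.
- tin: Bystander: loose round red polish tin, 48 mm in diameter and 22 mm high. Origin: centre of its underside; z up.
- vase: Bystander: loose small blue ceramic bud vase, 40 mm across and 58 mm high. Origin: centre of its underside; z up.

How it is judged (in metres and radians):
At the end, for the whole second after the job is handed in: Face on plinth and watch on face, each within 12 mm of centre; bob on the shelf 135 to 165 mm from both plinth and tray centres and within 15 mm of their line; weight 85 to 115 mm behind the tray's centre, within 15 mm of its middle line; all right way up (0.1 rad) and at rest (horizontal distance between face and plinth below 0.012 m and height (world z) of face between 0.026 and 0.034 m and horizontal distance between watch and face below 0.012 m and height (world z) of watch between 0.038 and 0.046 m and x of bob in the frame of plinth between -0.015 and 0.015 m and horizontal distance between bob and plinth between 0.135 and 0.165 m and horizontal distance between bob and tray between 0.135 and 0.165 m and height (world z) of each of bob, weight below 0.004 m and x of weight in the frame of tray between 0.085 and 0.115 m and y of weight in the frame of tray between -0.015 and 0.015 m and angle between each of face, watch, bob, weight's own z axis and vertical below 0.1 rad and linear speed of each of face, watch, bob, weight below 0.01 m/s and angular speed of each of face, watch, bob, weight below 0.1 rad/s); the robot touches nothing.
It fails at once if the loupe was moved more than 20 mm or knocked over (distance of loupe from where it was at the start of the episode above 0.02 m or angle between loupe's own z axis and vertical above 0.5 rad).
It fails at once if the tin was moved more than 20 mm or knocked over (distance of tin from where it was at the start of the episode above 0.02 m or angle between tin's own z axis and vertical above 0.5 rad).
It fails at once if the vase was moved more than 20 mm or knocked over (distance of vase from where it was at the start of the episode above 0.02 m or angle between vase's own z axis and vertical above 0.5 rad).
It also fails if it takes over 106 s, if anything falls off the work surface, if the arm or the gripper's body presses on something with over 40 N, if the wrist force passes 120 N, or if a joint passes its speed limit or range.

## Working session

There is one attempt and no reset: what is moved stays moved. The work goes in short steps, Python scripts to look and compute and a tool call to move; the robot and the scene stay as the last step left them, time stands still between calls to the robot, and variables do not carry over. Pictures are saved under pics/ and viewed, about 12 in all and at most 16, crops included, and the job is handed in when it is done.

Besides the shell and the picture viewer there is one more tool, called as name(argument=value, ...), one argument or row to a line, values as JSON. apply_moves: Moves the arm, as the interface text tells. Shifts and turns lie within -1 to 1; 1 stands for 0.04 m of shift or 5 degrees of turn. Its arguments: {"type":"object","properties":{"commands":{"type":"array"},"claw":{"type":"number"}},"required":["commands"]}

```bash
mkdir -p pics
cat > h.py <<'E'
import numpy as np, cv2
from cell import readout, eyes
def grab(n,f=None):
    d=eyes.get_image(n)
    if f: cv2.imwrite('pics/'+f,d['image'][:,:,::-1])
    return d
def ray(d,uv,z):
    R=cv2.Rodrigues(np.array(d['rvec'],float))[0]; t=np.array(d['tvec'],float).ravel()
    p=cv2.undistortPoints(np.array([[uv]],float),np.array(d['mtx'],float),None).ravel()
    c=-R.T@t; v=R.T@np.array([p[0],p[1],1]); return c+v*(z-c[2])/v[2]
def proj(d,P): return cv2.projectPoints(np.array([P],float),np.array(d['rvec'],float),np.array(d['tvec'],float),np.array(d['mtx'],float),None)[0].ravel()
E
python3 - <<'E'
from h import *
for n in('scene','top'):
    d=grab(n,n+'0.png'); R=cv2.Rodrigues(np.array(d['rvec'],float))[0]; print(n,(-R.T@np.array(d['tvec']).ravel()).round(),d['mtx'][0])
s=readout.read_state(); print(s)
E
```

```text
scene [ 884.  523. 1086.] [458.06882078   0.         319.80643958]
top [472.  12. 872.] [406.64779692   0.         317.28017741]
{'clock': 0.1, 'qpos': array([ 1.13924142,  0.62924523,  0.03844679,  1.51827877, -0.02696605,
        0.99629665, -0.02000727]), 'qd': array([ 0.00121814, -0.00217386,  0.00063522, -0.00199564,  0.0005748 ,
        0.00074146,  0.00161547]), 'tau': array([ 2.87245661e-03, -5.64536119e+01,  1.23045925e+00, -1.93972081e+01,
        1.12797166e-02,  5.49600823e-03, -9.56237329e-07]), 'eef_pos': array([ 232.29150352, -606.47144626,  230.4830921 ]), 'tool_rot': array([-1.57084303,  0.00170937, -1.20503214]), 'force': array([ 1.15138384, -0.28119668,  0.36219131]), 'torque': array([ 0.00024821,  0.02122118, -0.01118761]), 'width': 85.69794703712347}
```

View pics/scene0.png

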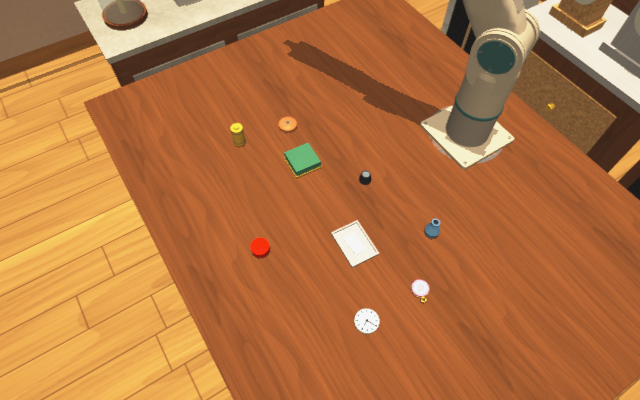

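View pics/top0.png

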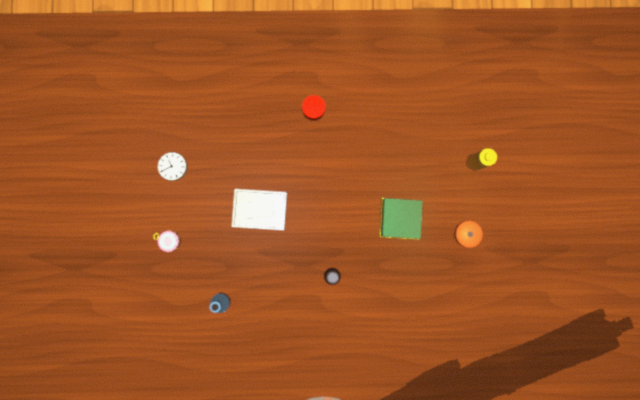

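Top view (up is +x, left is +y) shows the face at (172,166), watch (168,241) with its loop at (155,236), and bob (469,234). The weight is at (487,157), plinth (402,219), tray (259,210), loupe (332,276), tin (314,107) and vase (219,303). The scene view shows the same things.

```bash
cat > m.py <<'E'
from h import *
def hsv(d): return cv2.cvtColor(d['image'],cv2.COLOR_RGB2HSV)
def blob(d,lo,hi,box,hull=True):
    m=cv2.inRange(hsv(d),np.array(lo),np.array(hi)); k=np.zeros_like(m); x0,y0,x1,y1=box; k[y0:y1,x0:x1]=m[y0:y1,x0:x1]
    c=max(cv2.findContours(k,0,cv2.CHAIN_APPROX_NONE)[0],key=cv2.contourArea); c=cv2.convexHull(c)
    M=cv2.moments(c); return np.array([M['m10']/M['m00'],M['m01']/M['m00']]),M['m00'],c
def disc(d,b,z):
    P=np.array([ray(d,p[0],z)[:2] for p in b[2]],np.float32); (x,y),r=cv2.minEnclosingCircle(P); q=ray(d,b[0],z)
    return q[:2].round(1),'A-diam',round(2*np.sqrt(cv2.contourArea(P)/np.pi),1)
def rect(d,b,z):
    P=np.array([ray(d,p[0],z)[:2] for p in b[2]],np.float32); return cv2.minAreaRect(P)
E
python3 - <<'E'
from m import *
t=grab('top'); s=grab('scene')
W=([0,0,150],[180,70,255])
print('face',disc(t,blob(t,*W,(150,145,195,188)),12),disc(s,blob(s,*W,(350,305,385,338)),12))
print('watch',disc(t,blob(t,[0,0,140],[180,90,255],(158,225,185,256)),16),disc(s,blob(s,[0,0,140],[180,90,255],(408,275,434,299)),16))
lp=blob(t,[15,130,90],[40,255,255],(148,228,162,245)); print('loop',disc(t,lp,8))
lp=blob(s,[20,150,90],[40,255,255],(414,294,432,306)); print('loop',disc(s,lp,8))
print('bob',disc(t,blob(t,[5,130,150],[22,255,255],(452,218,487,252)),12),disc(s,blob(s,[5,110,190],[22,255,255],(275,112,302,134)),12))
print('weighttop',disc(t,blob(t,[22,150,120],[40,255,255],(475,145,500,170)),66),disc(s,blob(s,[24,150,190],[40,255,255],(228,118,248,136)),66))
G=([50,80,50],[90,255,255])
print('plinth',rect(t,blob(t,*G,(370,185,435,250)),30),rect(s,blob(s,*G,(275,135,330,180)),30))
print('tray',rect(t,blob(t,[0,0,120],[180,80,255],(220,180,300,240)),10),rect(s,blob(s,[0,0,120],[180,80,255],(325,215,385,270)),10))
R=([0,200,120],[4,255,255])
print('tin',disc(t,blob(t,[0,220,150],[5,255,255],(295,90,332,125)),22))
print('loupe',ray(t,(332,276),28)[:2],'vase',ray(t,(215,307),58)[:2])
E
```

```text
face (array([603.2, 312.2]), 'A-diam', np.float64(59.0)) (array([603.8, 315.3]), 'A-diam', np.float64(59.3))
watch (array([444.6, 317.1]), 'A-diam', np.float64(42.4)) (array([445.2, 320.4]), 'A-diam', np.float64(41.7))
loop (array([455.5, 346.9]), 'A-diam', np.float64(13.8))
loop (array([454.2, 345.7]), 'A-diam', np.float64(12.3))
bob (array([ 449.1, -315.7]), 'A-diam', np.float64(79.9)) (array([ 449.9, -313.6]), 'A-diam', np.float64(56.2))
weighttop (array([ 605.6, -338. ]), 'A-diam', np.float64(35.1)) (array([ 605.2, -335.7]), 'A-diam', np.float64(31.6))
plinth ((485.58941650390625, -169.78025817871094), (77.01863098144531, 75.78450775146484), 84.91172790527344) ((488.9710693359375, -162.77243041992188), (89.22418975830078, 80.41377258300781), 85.65168762207031)
tray ((508.69842529296875, 127.51842498779297), (112.6612777709961, 82.59757995605469), 85.78315734863281) ((509.3431701660156, 130.79794311523438), (111.92278289794922, 81.68037414550781), 85.75177764892578)
tin (array([724.2,   9.9]), 'A-diam', np.float64(47.5))
loupe [368.49106134 -24.04066804] vase [315.13317279 208.45011055]
```

Measurements agree: sizes match, and plinth to tray comes out at 298 mm with a turn of about -0.078 rad from both the line and the edges. I'll start with the bob.

```bash
cat > g.py <<'E'
import sys; from h import *
from scipy.spatial.transform import Rotation as Ro
s=readout.read_state(); a=[float(v) for v in sys.argv[1:]]
p=np.array(s['eef_pos']); r=s['tool_rot']; print('t',round(s['clock'],2),'p',p.round(1),'rpy',np.round(r,4),'w',round(s['width'],1),'F',np.round(s['force'],1))
if a:
    T=Ro.from_euler('xyz',[-np.pi/2,0,a[3]]); C=Ro.from_euler('xyz',r); d=np.array(a[:3])-p
    print('shift units, at target yaw:',(T.inv().apply(d)/40).round(2),'now:',(C.inv().apply(d)/40).round(2)); print('turn units',(np.degrees((C.inv()*T).as_rotvec())/5).round(2))
E
python3 g.py 449.5 -315 120 -1.571
```

```text
t 0.2 p [ 232.4 -606.7  230.7] rpy [-1.5708e+00  1.2000e-03 -1.2051e+00] w 85.1 F [-0.6  0.5 -0. ]
shift units, at target yaw: [-7.29  2.77  5.43] now: [-4.86  2.77  7.68]
turn units [ 0.    4.19 -0.01]
```

apply_moves(
  commands=[
    [[0, 0.3, 0, 0, 0.84, 0], [0, 0.3, 0, 0, 0.84, 0], [0, 0.3, 0, 0, 0.84, 0], [0, 0.3, 0, 0, 0.84, 0], [0, 0.3, 0, 0, 0.84, 0], [-0.7, 0, 0.5, 0, 0, 0], [-0.7, 0, 0.5, 0, 0, 0], [-0.7, 0, 0.5, 0, 0, 0]],
  ],
  claw=85,
)

```text
clock: 0.87
eef_pos: [286.3, -529.3, 166.0]
tool_rot: [-1.577, -0.005, -1.606]
force: [0.8, -0.5, -0.5]
width: 84.8
```

apply_moves(
  commands=[
    [[-0.7, 0, 0.5, 0, 0, 0], [-0.7, 0, 0.5, 0, 0, 0], [-0.7, 0, 0.5, 0, 0, 0], [-0.7, 0, 0.5, 0, 0, 0], [-0.7, 0, 0.5, 0, 0, 0], [-0.7, 0, 0.5, 0, 0, 0], [-0.4, 0, 0.3, 0, 0, 0], [0, 0, 0, 0, 0, 0]],
  ],
)

```text
clock: 1.53
eef_pos: [434.9, -332.7, 162.5]
tool_rot: [-1.576, 0.001, -1.597]
force: [1.0, -0.0, 0.4]
width: 84.9
```

```bash
python3 g.py 449.5 -315 0 -1.571
```

```text
t 1.53 p [ 434.9 -332.7  162.5] rpy [-1.5763e+00  1.3000e-03 -1.5974e+00] w 84.9 F [ 1.  -0.   0.4]
shift units, at target yaw: [-0.44  4.06  0.36] now: [-0.45  4.06  0.37]
turn units [ 0.06 -0.3  -0.02]
```

apply_moves(
  commands=[
    [[-0.44, 0.5, 0.36, 0.06, -0.3, 0], [0, 0.6, 0, 0, 0, 0], [0, 0.6, 0, 0, 0, 0], [0, 0.6, 0, 0, 0, 0], [0, 0.5, 0, 0, 0, 0], [0, 0.4, 0, 0, 0, 0], [0, 0, 0, 0, 0, 0]],
  ],
)

```text
clock: 2.12
eef_pos: [452.6, -318.4, 31.3]
tool_rot: [-1.565, -0.005, -1.567]
force: [0.1, 0.5, -0.1]
width: 85.0
```

```bash
python3 g.py 449.5 -315 0 -1.571
```

```text
t 2.12 p [ 452.6 -318.4   31.3] rpy [-1.5653 -0.0047 -1.5671] w 85.0 F [ 0.1  0.5 -0.1]
shift units, at target yaw: [-0.09  0.78 -0.08] now: [-0.09  0.78 -0.08]
turn units [-0.06  0.05  0.05]
```

apply_moves(
  commands=[
    [[-0.09, 0.3, -0.08, -0.06, 0.05, 0.05], [0, 0.25, 0, 0, 0, 0], [0, 0.2, 0, 0, 0, 0], [0, 0.05, 0, 0, 0, 0], [0, 0, 0, 0, 0, 0]],
  ],
)

```text
clock: 2.53
eef_pos: [448.6, -317.7, -2.1]
tool_rot: [-1.57, -0.002, -1.575]
force: [0.7, 1.1, -0.2]
width: 84.6
```

apply_moves(
  commands=[
    [[0, 0, 0, 0, 0, 0], [0, 0, 0, 0, 0, 0], [0, 0, 0, 0, 0, 0], [0, 0, 0, 0, 0, 0], [0, 0, 0, 0, 0, 0], [0, 0, 0, 0, 0, 0], [0, 0, 0, 0, 0, 0], [0, 0, 0, 0, 0, 0]],
  ],
  claw=40,
)

```text
clock: 3.2
eef_pos: [449.6, -317.3, 0.4]
tool_rot: [-1.568, -0.003, -1.574]
force: [-0.1, -0.2, -2.5]
width: 53.1
```

```bash
python3 g.py 449.5 -315 0 -1.571
```

```text
t 3.2 p [ 4.496e+02 -3.173e+02  4.000e-01] rpy [-1.5679 -0.0029 -1.5737] w 53.1 F [-0.1 -0.2 -2.5]
shift units, at target yaw: [-0.06  0.01 -0.  ] now: [-0.06  0.01 -0.  ]
turn units [-0.03 -0.03  0.03]
```

apply_moves(
  commands=[
    [[0, 0, 0, 0, 0, 0], [0, -0.2, 0, 0, 0, 0], [0, -0.4, 0, 0, 0, 0], [0, -0.4, 0, 0, 0, 0], [0, -0.5, 0, 0, 0, 0], [0, 0, 0, 0, 0, 0]],
  ],
)

```text
clock: 3.7
eef_pos: [447.9, -316.6, 62.3]
tool_rot: [-1.572, -0.001, -1.574]
force: [0.6, -0.9, -2.9]
width: 53.1
```

```bash
python3 - <<'E'
from h import *
a=grab('scene')['image'];b=grab('top')['image']
f=lambda i:cv2.resize(i,None,fx=4,fy=4,interpolation=cv2.INTER_CUBIC)
cv2.imwrite('pics/c1.png',np.hstack([f(a[70:190,210:310]),f(b[170:290,420:520])])[:,:,::-1])
E
python3 g.py
```

```text
t 3.8 p [ 446.6 -315.4   59.7] rpy [-1.5749  0.0017 -1.5739] w 53.2 F [-0.1  0.4 -3.1]
```

View pics/c1.png

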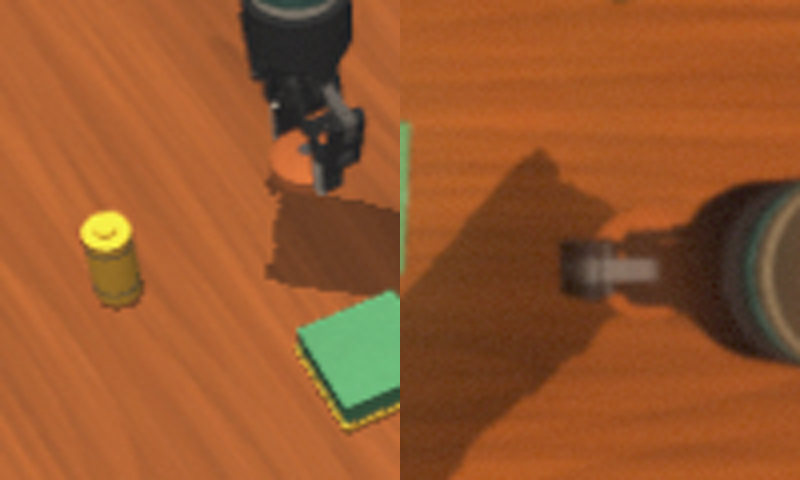

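Bob is held level, and Fz of -2.9 N matches 300 g. Carrying it to midway, (497,-20).

```bash
python3 g.py 497 -20 90 -1.571
```

```text
t 3.8 p [ 446.6 -315.4   59.7] rpy [-1.5749  0.0017 -1.5739] w 53.2 F [-0.1  0.4 -3.1]
shift units, at target yaw: [-7.39 -0.76  1.26] now: [-7.39 -0.75  1.24]
turn units [ 0.05 -0.03 -0.02]
```

apply_moves(
  commands=[
    [[0, -0.75, 0, 0, 0, 0], [-0.4, 0, 0.05, 0, 0, 0], [-0.8, 0, 0.12, 0, 0, 0], [-0.9, 0, 0.15, 0, 0, 0], [-0.9, 0, 0.15, 0, 0, 0], [-0.9, 0, 0.15, 0, 0, 0], [-0.9, 0, 0.15, 0, 0, 0], [-0.9, 0, 0.15, 0, 0, 0]],
  ],
)

```text
clock: 4.47
eef_pos: [480.3, -91.2, 82.5]
tool_rot: [-1.585, -0.004, -1.596]
force: [1.2, -0.4, -3.1]
width: 53.0
```

apply_moves(
  commands=[
    [[-0.8, 0, 0.15, 0, 0, 0], [-0.5, 0, 0.1, 0, 0, 0], [-0.3, 0, 0.1, 0, 0, 0], [0, 0, 0, 0, 0, 0]],
  ],
)

```text
clock: 4.8
eef_pos: [494.0, -12.1, 77.3]
tool_rot: [-1.593, 0.002, -1.58]
force: [0.0, 0.2, -3.0]
width: 53.4
```

```bash
python3 g.py 497 -20 1 -1.571
```

```text
t 4.8 p [494.  -12.1  77.3] rpy [-1.593   0.0019 -1.58  ] w 53.4 F [ 0.   0.2 -3. ]
shift units, at target yaw: [0.2  1.91 0.07] now: [0.2  1.9  0.12]
turn units [ 0.25 -0.1  -0.02]
```

apply_moves(
  commands=[
    [[0.2, 0.3, 0.07, 0.25, -0.1, 0], [0, 0.4, 0, 0, 0, 0], [0, 0.4, 0, 0, 0, 0], [0, 0.3, 0, 0, 0, 0], [0, 0.2, 0, 0, 0, 0], [0, 0, 0, 0, 0, 0]],
  ],
)

```text
clock: 5.3
eef_pos: [493.7, -22.4, 6.8]
tool_rot: [-1.576, -0.0, -1.569]
force: [-0.4, 0.1, -2.5]
width: 52.8
```

```bash
python3 g.py 497 -20 1 -1.571
```

```text
t 5.3 p [493.7 -22.4   6.8] rpy [-1.5758e+00 -3.0000e-04 -1.5693e+00] w 52.8 F [-0.4  0.1 -2.5]
shift units, at target yaw: [-0.06  0.15  0.08] now: [-0.06  0.14  0.08]
turn units [0.06 0.02 0.  ]
```

apply_moves(
  commands=[
    [[-0.05, 0.07, 0.08, 0.06, 0, 0], [0, 0.05, 0, 0, 0, 0], [0, 0.03, 0, 0, 0, 0], [0, 0, 0, 0, 0, 0]],
  ],
)

```text
clock: 5.63
eef_pos: [496.9, -22.1, 0.3]
tool_rot: [-1.571, -0.001, -1.572]
force: [0.0, 0.5, -2.5]
width: 52.9
```

apply_moves(
  commands=[
    [[0, 0, 0, 0, 0, 0], [0, 0, 0, 0, 0, 0], [0, 0, 0, 0, 0, 0], [0, 0, 0, 0, 0, 0], [0, -0.3, 0, 0, 0, 0], [0, -0.8, 0, 0, 0, 0], [0, -0.9, 0, 0, 0, 0], [0, -0.9, 0, 0, 0, 0]],
  ],
  claw=85,
)

```text
clock: 6.3
eef_pos: [494.1, -21.7, 116.9]
tool_rot: [-1.579, -0.001, -1.572]
force: [1.1, 0.2, -0.6]
width: 84.8
```

```bash
python3 g.py 605.5 -337 140 -1.571
```

```text
t 6.3 p [494.1 -21.7 116.9] rpy [-1.5787e+00 -8.0000e-04 -1.5717e+00] w 84.8 F [ 1.1  0.2 -0.6]
shift units, at target yaw: [ 7.88 -0.58  2.79] now: [ 7.88 -0.59  2.79]
turn units [ 0.09 -0.01  0.01]
```

apply_moves(
  commands=[
    [[0.3, -0.6, 0.1, 0.09, 0, 0], [0.9, 0, 0.3, 0, 0, 0], [0.9, 0, 0.3, 0, 0, 0], [0.9, 0, 0.3, 0, 0, 0], [0.9, 0, 0.3, 0, 0, 0], [0.9, 0, 0.3, 0, 0, 0], [0.9, 0, 0.35, 0, 0, 0], [0.9, 0, 0.35, 0, 0, 0]],
  ],
)

```text
clock: 6.97
eef_pos: [595.7, -282.1, 154.8]
tool_rot: [-1.554, 0.006, -1.55]
force: [0.8, 0.2, -0.2]
width: 85.0
```

apply_moves(
  commands=[
    [[0.7, 0, 0.3, 0, 0, 0], [0.3, 0, 0.2, 0, 0, 0], [0, 0, 0, 0, 0, 0]],
  ],
)

```text
clock: 7.22
eef_pos: [616.8, -336.0, 156.0]
tool_rot: [-1.551, -0.003, -1.56]
force: [-0.3, 0.1, 0.2]
width: 85.0
```

```bash
python3 g.py 605.5 -337 25 -1.571
```

```text
t 7.22 p [ 616.8 -336.   156. ] rpy [-1.5507 -0.0032 -1.56  ] w 85.0 F [-0.3  0.1  0.2]
shift units, at target yaw: [ 0.03  3.28 -0.28] now: [ 0.01  3.27 -0.35]
turn units [-0.23  0.13  0.04]
```

apply_moves(
  commands=[
    [[0.03, 0.2, -0.28, -0.23, 0.13, 0], [0, 0.4, 0, 0, 0, 0], [0, 0.3, 0, 0, 0, 0], [0, 0, 0, 0, 0, 0]],
  ],
)

```text
clock: 7.55
eef_pos: [601.7, -335.3, 117.7]
tool_rot: [-1.576, -0.001, -1.574]
force: [-0.2, 0.3, 0.0]
width: 85.0
```

```bash
python3 g.py 605.5 -337 25 -1.571
```

```text
t 7.55 p [ 601.7 -335.3  117.7] rpy [-1.5761e+00 -9.0000e-04 -1.5736e+00] w 85.0 F [-0.2  0.3  0. ]
shift units, at target yaw: [0.04 2.32 0.09] now: [0.04 2.32 0.11]
turn units [ 0.06 -0.03  0.01]
```

apply_moves(
  commands=[
    [[0.04, 0.3, 0.1, 0.06, 0, 0], [0, 0.5, 0, 0, 0, 0], [0, 0.5, 0, 0, 0, 0], [0, 0.5, 0, 0, 0, 0], [0, 0.4, 0, 0, 0, 0], [0, 0.1, 0, 0, 0, 0], [0, 0, 0, 0, 0, 0]],
  ],
)

```text
clock: 8.13
eef_pos: [607.0, -329.1, 20.4]
tool_rot: [-1.571, 0.003, -1.566]
force: [0.5, 0.7, 0.3]
width: 85.2
```

```bash
python3 g.py 605.5 -337 25 -1.571
```

```text
t 8.13 p [ 607.  -329.1   20.4] rpy [-1.5705  0.0032 -1.5665] w 85.2 F [0.5 0.7 0.3]
shift units, at target yaw: [ 0.2  -0.12 -0.04] now: [ 0.2  -0.12 -0.04]
turn units [-0.    0.05 -0.04]
```

apply_moves(
  commands=[
    [[0.2, -0.1, -0.04, 0, 0, 0], [0, 0, 0, 0, 0, 0]],
  ],
)

```text
clock: 8.3
eef_pos: [605.7, -336.9, 25.0]
tool_rot: [-1.571, 0.003, -1.565]
force: [-0.4, -1.2, 0.9]
width: 85.3
```

apply_moves(
  commands=[
    [[0, 0, 0, 0, 0, 0], [0, 0, 0, 0, 0, 0], [0, 0, 0, 0, 0, 0], [0, 0, 0, 0, 0, 0], [0, 0, 0, 0, 0, 0], [0, 0, 0, 0, 0, 0], [0, 0, 0, 0, 0, 0], [0, 0, 0, 0, 0, 0]],
  ],
  claw=20,
)

```text
clock: 8.97
eef_pos: [608.0, -338.8, 29.8]
tool_rot: [-1.564, -0.0, -1.566]
force: [-0.8, 0.7, 0.5]
width: 34.7
```

apply_moves(
  commands=[
    [[0, 0, 0, 0, 0, 0], [0, 0, 0, 0, 0, 0], [0, 0, 0, 0, 0, 0]],
  ],
)

```text
clock: 9.22
eef_pos: [608.0, -338.8, 29.8]
tool_rot: [-1.564, -0.0, -1.565]
force: [-0.4, 0.8, -0.6]
width: 34.9
```

```bash
python3 g.py 605.5 -337 25 -1.571
```

```text
t 9.22 p [ 608.  -338.8   29.8] rpy [-1.5642e+00 -3.0000e-04 -1.5654e+00] w 34.9 F [-0.4  0.8 -0.6]
shift units, at target yaw: [-0.05  0.12 -0.06] now: [-0.05  0.12 -0.06]
turn units [-0.08  0.06  0.  ]
```

apply_moves(
  commands=[
    [[0, -0.2, 0, 0, 0, 0], [0, -0.5, 0, 0, 0, 0], [0, -0.7, 0, 0, 0, 0], [-0.4, -0.2, 0, 0, 0, 0], [-0.8, 0, 0, 0, 0, 0], [-0.9, 0, 0, 0, 0, 0], [-0.9, 0, 0, 0, 0, 0], [-0.9, 0, 0, 0, 0, 0]],
  ],
)

```text
clock: 9.88
eef_pos: [599.4, -190.1, 92.5]
tool_rot: [-1.574, -0.007, -1.585]
force: [1.1, 0.7, -5.8]
width: 34.7
```

```bash
python3 g.py 608.7 121.5 100 -1.571
```

```text
t 9.88 p [ 599.4 -190.1   92.5] rpy [-1.5738 -0.0068 -1.5849] w 34.7 F [ 1.1  0.7 -5.8]
shift units, at target yaw: [-7.79 -0.19  0.23] now: [-7.79 -0.24  0.12]
turn units [ 0.04 -0.16  0.08]
```

apply_moves(
  commands=[
    [[-0.9, -0.1, 0.03, 0, -0.1, 0], [-0.9, -0.1, 0.03, 0, -0.1, 0], [-0.9, 0, 0.03, 0, 0, 0], [-0.9, 0, 0.03, 0, 0, 0], [-0.9, 0, 0.03, 0, 0, 0], [-0.9, 0, 0.03, 0, 0, 0], [-0.9, 0, 0.03, 0, 0, 0], [-0.7, 0, 0, 0, 0, 0]],
  ],
)

```text
clock: 10.55
eef_pos: [600.2, 110.3, 97.8]
tool_rot: [-1.582, -0.002, -1.566]
force: [0.2, 0.4, -5.7]
width: 34.7
```

apply_moves(
  commands=[
    [[-0.4, 0, 0, 0, 0, 0], [-0.1, 0, 0, 0, 0, 0], [0, 0, 0, 0, 0, 0]],
  ],
)

```text
clock: 10.8
eef_pos: [596.1, 145.5, 96.5]
tool_rot: [-1.586, 0.006, -1.55]
force: [-0.1, -0.6, -5.8]
width: 34.5
```

```bash
python3 g.py 608.7 121.5 30 -1.571
```

```text
t 10.8 p [596.1 145.5  96.5] rpy [-1.5857  0.0056 -1.5501] w 34.5 F [-0.1 -0.6 -5.8]
shift units, at target yaw: [0.6  1.66 0.31] now: [0.62 1.65 0.33]
turn units [ 0.17  0.24 -0.06]
```

apply_moves(
  commands=[
    [[0.3, 0, 0.3, 0.17, 0.24, -0.06], [0.3, 0.2, 0, 0, 0, 0], [0, 0.3, 0, 0, 0, 0], [0, 0.3, 0, 0, 0, 0], [0, 0.2, 0, 0, 0, 0], [0, 0, 0, 0, 0, 0]],
  ],
)

```text
clock: 11.3
eef_pos: [606.7, 109.4, 52.8]
tool_rot: [-1.574, -0.006, -1.58]
force: [-0.4, -0.4, -5.5]
width: 34.8
```

```bash
python3 g.py 608.7 121.5 30 -1.571
```

```text
t 11.3 p [606.7 109.4  52.8] rpy [-1.5736 -0.0063 -1.5803] w 34.8 F [-0.4 -0.4 -5.5]
shift units, at target yaw: [-0.3   0.57  0.05] now: [-0.31  0.57  0.05]
turn units [ 0.03 -0.11  0.07]
```

apply_moves(
  commands=[
    [[-0.3, 0.1, 0.05, 0.08, -0.1, 0.07], [0, 0.2, 0, 0, 0, 0], [0, 0.15, 0, 0, 0, 0], [0, 0, 0, 0, 0, 0]],
  ],
)

```text
clock: 11.63
eef_pos: [608.7, 120.6, 32.4]
tool_rot: [-1.567, 0.0, -1.573]
force: [-0.3, -0.1, -5.4]
width: 34.6
```

```bash
python3 g.py 608.7 121.5 30 -1.571
```

```text
t 11.63 p [608.7 120.6  32.4] rpy [-1.5674e+00  1.0000e-04 -1.5730e+00] w 34.6 F [-0.3 -0.1 -5.4]
shift units, at target yaw: [-0.02  0.06  0.  ] now: [-0.02  0.06  0.  ]
turn units [-0.04 -0.02 -0.  ]
```

apply_moves(
  commands=[
    [[-0.02, 0.06, 0, 0, 0, 0], [0, 0.02, 0, 0, 0, 0], [0, 0, 0, 0, 0, 0]],
  ],
)

```text
clock: 11.88
eef_pos: [609.2, 121.7, 30.0]
tool_rot: [-1.566, 0.0, -1.572]
force: [0.1, -0.1, -5.5]
width: 34.7
```

apply_moves(
  commands=[
    [[0, 0, 0, 0, 0, 0], [0, 0, 0, 0, 0, 0], [0, 0, 0, 0, 0, 0], [0, 0, 0, 0, 0, 0], [0, 0, 0, 0, 0, 0], [0, 0, 0, 0, 0, 0]],
  ],
  claw=85,
)

```text
clock: 12.38
eef_pos: [613.8, 122.9, 33.9]
tool_rot: [-1.556, 0.002, -1.572]
force: [0.1, 1.3, 0.6]
width: 85.2
```

apply_moves(
  commands=[
    [[0, -0.3, 0, 0, 0, 0], [0, -0.6, 0, 0, 0, 0], [0, -0.8, 0, 0, 0, 0], [0, -0.8, 0, 0, 0, 0], [0, -0.5, 0, 0, 0, 0], [0, 0, 0, 0, 0, 0]],
  ],
)

```text
clock: 12.88
eef_pos: [611.1, 121.8, 161.1]
tool_rot: [-1.559, 0.001, -1.573]
force: [-0.1, -1.1, -0.1]
width: 84.8
```

```bash
python3 g.py 603.5 313.7 120 -1.571
```

```text
t 12.88 p [611.1 121.8 161.1] rpy [-1.5593e+00  1.5000e-03 -1.5729e+00] w 84.8 F [-0.1 -1.1 -0.1]
shift units, at target yaw: [-4.8   1.03 -0.19] now: [-4.8   1.03 -0.21]
turn units [-0.13 -0.02 -0.02]
```

apply_moves(
  commands=[
    [[-0.4, 0, 0, -0.13, 0, 0], [-0.8, 0, -0.05, 0, 0, 0], [-0.8, 0, -0.05, 0, 0, 0], [-0.8, 0.2, -0.05, 0, 0, 0], [-0.8, 0.3, -0.04, 0, 0, 0], [-0.6, 0.3, 0, 0, 0, 0], [-0.2, 0.2, 0, 0, 0, 0], [0, 0, 0, 0, 0, 0]],
  ],
)

```text
clock: 13.55
eef_pos: [606.6, 300.9, 125.8]
tool_rot: [-1.563, 0.003, -1.581]
force: [-0.1, 0.5, -0.0]
width: 84.8
```

```bash
python3 - <<'E'
from m import *
t=grab('top','top1.png')
print('weight',disc(t,blob(t,[22,120,100],[40,255,255],(240,130,290,185)),66))
print('bob',disc(t,blob(t,[8,170,200],[22,255,255],(310,190,355,235)),12))
E
python3 g.py 603.5 313.7 -1 -1.571
```

```text
weight (array([606.3, 121.1]), 'A-diam', np.float64(35.9))
bob (array([498.3, -23.2]), 'A-diam', np.float64(58.0))
t 13.6 p [606.9 300.  126.4] rpy [-1.5625  0.0024 -1.5821] w 85.3 F [0.  0.5 0.1]
shift units, at target yaw: [-0.34  3.19 -0.08] now: [-0.33  3.19 -0.11]
turn units [-0.09 -0.13 -0.03]
```

View pics/top1.png

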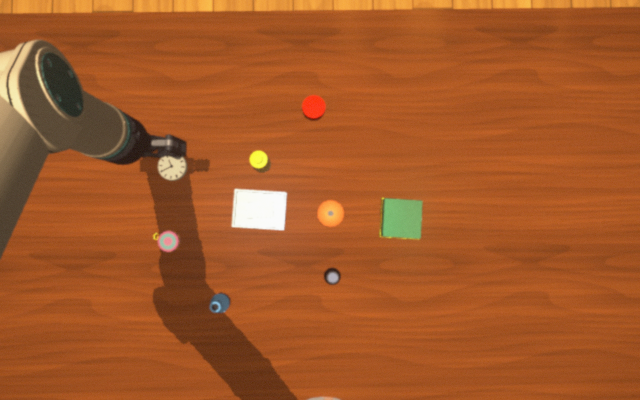

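Top view shows the weight upright at (259,159) and the bob at (331,213), both within 3 mm of target. The bystanders haven't moved, and the hand is just over the face at (172,166).

apply_moves(
  commands=[
    [[-0.34, 0.4, -0.08, -0.09, -0.13, 0], [0, 0.7, 0, 0, 0, 0], [0, 0.7, 0, 0, 0, 0], [0, 0.5, 0, 0, 0, 0], [0, 0.2, 0, 0, 0, 0], [0, 0, 0, 0, 0, 0]],
  ],
)

```text
clock: 14.1
eef_pos: [611.6, 298.5, 29.5]
tool_rot: [-1.561, -0.004, -1.585]
force: [0.5, -0.3, 0.3]
width: 84.9
```

```bash
python3 g.py 603.5 313.7 -1 -1.571
```

```text
t 14.1 p [611.6 298.5  29.5] rpy [-1.5612 -0.0043 -1.5845] w 84.9 F [ 0.5 -0.3  0.3]
shift units, at target yaw: [-0.38  0.76 -0.2 ] now: [-0.38  0.76 -0.21]
turn units [-0.11 -0.15  0.05]
```

apply_moves(
  commands=[
    [[-0.4, 0, -0.2, -0.1, -0.15, 0.05], [0, 0, 0, 0, 0, 0]],
  ],
)

```text
clock: 14.27
eef_pos: [605.0, 312.1, 31.2]
tool_rot: [-1.569, -0.001, -1.575]
force: [-1.4, 1.8, -0.1]
width: 84.9
```

```bash
python3 g.py 603.5 313.7 -1 -1.571
```

```text
t 14.27 p [605.  312.1  31.2] rpy [-1.5694e+00 -8.0000e-04 -1.5753e+00] w 84.9 F [-1.4  1.8 -0.1]
shift units, at target yaw: [-0.04  0.81 -0.04] now: [-0.04  0.81 -0.04]
turn units [-0.02 -0.05  0.01]
```

apply_moves(
  commands=[
    [[-0.04, 0.3, -0.04, 0, -0.05, 0], [0, 0.25, 0, 0, 0, 0], [0, 0.2, 0, 0, 0, 0], [0, 0.04, 0, 0, 0, 0], [0, 0, 0, 0, 0, 0]],
  ],
)

```text
clock: 14.68
eef_pos: [605.9, 316.0, 1.2]
tool_rot: [-1.563, 0.003, -1.568]
force: [0.3, 0.7, 0.4]
width: 84.9
```

apply_moves(
  commands=[
    [[0, 0, 0, 0, 0, 0], [0, 0, 0, 0, 0, 0], [0, 0, 0, 0, 0, 0], [0, 0, 0, 0, 0, 0], [0, 0, 0, 0, 0, 0], [0, 0, 0, 0, 0, 0], [0, 0, 0, 0, 0, 0], [0, 0, 0, 0, 0, 0]],
  ],
  claw=45,
)

```text
clock: 15.35
eef_pos: [606.7, 315.6, 2.5]
tool_rot: [-1.562, 0.003, -1.569]
force: [-0.3, -0.2, -0.9]
width: 55.9
```

```bash
python3 g.py 603.5 313.7 -1 -1.571
```

```text
t 15.35 p [606.7 315.6   2.5] rpy [-1.5615  0.0026 -1.5691] w 55.9 F [-0.3 -0.2 -0.9]
shift units, at target yaw: [ 0.05  0.09 -0.08] now: [ 0.05  0.09 -0.08]
turn units [-0.11  0.02 -0.03]
```

apply_moves(
  commands=[
    [[0, -0.2, 0, 0, 0, 0], [0, -0.5, 0, 0, 0, 0], [0, -0.7, 0, 0, 0, 0], [0, -0.8, 0, 0, 0, 0], [0, -0.8, 0, 0, 0, 0], [0, -0.5, 0, 0, 0, 0], [0, 0, 0, 0, 0, 0]],
  ],
)

```text
clock: 15.93
eef_pos: [603.6, 313.9, 148.1]
tool_rot: [-1.567, -0.001, -1.57]
force: [0.6, -0.1, -0.5]
width: 56.0
```

```bash
python3 g.py 486 -169 140 -1.571
```

```text
t 15.93 p [603.6 313.9 148.1] rpy [-1.5671e+00 -5.0000e-04 -1.5699e+00] w 56.0 F [ 0.6 -0.1 -0.5]
shift units, at target yaw: [12.07  0.2  -2.94] now: [12.07  0.2  -2.95]
turn units [-0.04  0.01  0.01]
```

apply_moves(
  commands=[
    [[0.4, 0, -0.1, 0, 0, 0], [0.8, 0, -0.2, 0, 0, 0], [0.9, 0, -0.22, 0, 0, 0], [0.9, 0, -0.22, 0, 0, 0], [0.9, 0, -0.22, 0, 0, 0], [0.9, 0, -0.22, 0, 0, 0], [0.9, 0, -0.22, 0, 0, 0], [0.9, 0, -0.22, 0, 0, 0]],
  ],
)

```text
clock: 16.6
eef_pos: [537.4, 54.4, 144.4]
tool_rot: [-1.563, 0.009, -1.548]
force: [0.3, -1.1, -0.7]
width: 55.5
```

apply_moves(
  commands=[
    [[0.9, 0, -0.22, 0, 0, 0], [0.9, 0, -0.22, 0, 0, 0], [0.9, 0, -0.22, 0, 0, 0], [0.9, 0, -0.22, 0, 0, 0], [0.6, 0, -0.2, 0, 0, 0], [0.4, 0, -0.1, 0, 0, 0], [0, 0, 0, 0, 0, 0]],
  ],
)

```text
clock: 17.18
eef_pos: [484.4, -149.4, 140.0]
tool_rot: [-1.569, 0.004, -1.562]
force: [-0.1, -0.3, -1.0]
width: 56.0
```

```bash
python3 g.py 486 -169 60 -1.571
```

```text
t 17.18 p [ 484.4 -149.4  140. ] rpy [-1.5688  0.0039 -1.5619] w 56.0 F [-0.1 -0.3 -1. ]
shift units, at target yaw: [0.49 2.   0.04] now: [0.5  2.   0.03]
turn units [-0.02  0.1  -0.05]
```

apply_moves(
  commands=[
    [[0.5, 0.2, 0.04, 0, 0.1, -0.05], [0, 0.5, 0, 0, 0, 0], [0, 0.6, 0, 0, 0, 0], [0, 0.4, 0, 0, 0, 0], [0, 0.2, 0, 0, 0, 0], [0, 0, 0, 0, 0, 0]],
  ],
)

```text
clock: 17.68
eef_pos: [486.6, -169.2, 60.3]
tool_rot: [-1.567, 0.001, -1.573]
force: [0.3, 0.2, -0.1]
width: 55.7
```

```bash
python3 g.py 486 -169 33 -1.571
```

```text
t 17.68 p [ 486.6 -169.2   60.3] rpy [-1.5674e+00  5.0000e-04 -1.5734e+00] w 55.7 F [ 0.3  0.2 -0.1]
shift units, at target yaw: [-0.01  0.68 -0.02] now: [-0.01  0.68 -0.02]
turn units [-0.04 -0.03 -0.01]
```

apply_moves(
  commands=[
    [[0, 0.2, 0.04, 0, 0, 0], [0, 0.2, 0, 0, 0, 0], [0, 0.15, 0, 0, 0, 0], [0, 0.1, 0, 0, 0, 0], [0, 0, 0, 0, 0, 0]],
  ],
)

```text
clock: 18.1
eef_pos: [490.2, -167.4, 33.3]
tool_rot: [-1.565, 0.001, -1.57]
force: [-0.6, 0.5, -1.2]
width: 55.7
```

```bash
python3 g.py 488 -169 32.5 -1.571
```

```text
t 18.1 p [ 490.2 -167.4   33.3] rpy [-1.5650e+00  7.0000e-04 -1.5703e+00] w 55.7 F [-0.6  0.5 -1.2]
shift units, at target yaw: [ 0.04  0.02 -0.06] now: [ 0.04  0.02 -0.06]
turn units [-0.07  0.01 -0.01]
```

apply_moves(
  commands=[
    [[0.04, 0.03, -0.06, 0, 0, 0], [0, 0, 0, 0, 0, 0]],
  ],
)

```text
clock: 18.27
eef_pos: [487.9, -169.1, 32.1]
tool_rot: [-1.565, 0.001, -1.57]
force: [-0.9, 0.4, -0.3]
width: 55.9
```

apply_moves(
  commands=[
    [[0, 0, 0, 0, 0, 0], [0, 0, 0, 0, 0, 0], [0, 0, 0, 0, 0, 0], [0, 0, 0, 0, 0, 0], [0, -0.3, 0, 0, 0, 0], [0, -0.7, 0, 0, 0, 0], [0, -0.8, 0, 0, 0, 0], [0, -0.8, 0, 0, 0, 0]],
  ],
  claw=85,
)

```text
clock: 18.93
eef_pos: [483.5, -168.4, 135.2]
tool_rot: [-1.575, 0.004, -1.571]
force: [1.3, 0.0, -0.1]
width: 85.0
```

```bash
python3 g.py 445 319 150 -0.349
```

```text
t 18.93 p [ 483.5 -168.4  135.2] rpy [-1.5749  0.0038 -1.5713] w 85.0 F [ 1.3  0.  -0.1]
shift units, at target yaw: [-5.07 -0.37 11.12] now: [-12.19  -0.32  -0.97]
turn units [ 1.000e-02 -1.401e+01 -7.000e-02]
```

apply_moves(
  commands=[
    [[-0.4, -0.3, -0.05, 0, 0, 0], [-0.9, -0.1, -0.07, 0, 0, 0], [-0.9, 0, -0.07, 0, 0, 0], [-0.9, 0, -0.07, 0, 0, 0], [-0.9, 0, -0.07, 0, 0, 0], [-0.9, 0, -0.07, 0, 0, 0], [-0.9, 0, -0.07, 0, 0, 0], [-0.9, 0, -0.07, 0, 0, 0]],
  ],
)

```text
clock: 19.6
eef_pos: [470.7, 97.2, 161.8]
tool_rot: [-1.55, -0.005, -1.593]
force: [0.5, 0.1, 0.5]
width: 85.0
```

apply_moves(
  commands=[
    [[-0.9, 0, -0.07, 0, 0, 0], [-0.9, 0, -0.07, 0, 0, 0], [-0.9, 0, -0.07, 0, 0, 0], [-0.9, 0, -0.07, 0, 0, 0], [-0.8, 0, -0.07, 0, 0, 0], [-0.4, 0, -0.05, 0, 0, 0], [0, 0, 0, 0, 0, 0]],
  ],
)

```text
clock: 20.18
eef_pos: [453.9, 310.7, 162.0]
tool_rot: [-1.548, 0.003, -1.578]
force: [-0.3, 0.4, -0.4]
width: 85.2
```

apply_moves(
  commands=[
    [[0, 0, 0, 0, -1, 0], [0, 0, 0, 0, -1, 0], [0, 0, 0, 0, -1, 0], [0, 0, 0, 0, -1, 0], [0, 0, 0, 0, -1, 0], [0, 0, 0, 0, -1, 0], [0, 0, 0, 0, -1, 0], [0, 0, 0, 0, -1, 0]],
  ],
)

```text
clock: 20.85
eef_pos: [453.6, 303.6, 162.4]
tool_rot: [-1.555, -0.017, -0.85]
force: [-0.4, 0.3, 0.6]
width: 85.1
```

apply_moves(
  commands=[
    [[0, 0, 0, 0, -1, 0], [0, 0, 0, 0, -1, 0], [0, 0, 0, 0, -1, 0], [0, 0, 0, 0, -1, 0], [0, 0, 0, 0, -1, 0], [0, 0, 0, 0, 0, 0]],
  ],
)

```text
clock: 21.35
eef_pos: [455.4, 293.1, 163.3]
tool_rot: [-1.569, -0.025, -0.398]
force: [-0.2, -0.7, -0.9]
width: 84.8
```

```bash
python3 - <<'E'
from m import *
t=grab('top'); s=grab('scene')
W=([0,0,130],[180,70,255])
print('face',disc(t,blob(t,*W,(375,190,430,245)),42),disc(s,blob(s,*W,(275,125,330,180)),42))
cv2.imwrite('pics/c2.png',cv2.resize(np.hstack([t['image'][170:270,350:450],s['image'][100:200,250:350]]),None,fx=4,fy=4)[:,:,::-1])
E
python3 g.py 445 319 40 -0.349
```

```text
face (array([ 486.2, -169.5]), 'A-diam', np.float64(61.7)) (array([ 487.1, -164.9]), 'A-diam', np.float64(62.7))
t 21.45 p [455.4 293.3 163.3] rpy [-1.5686 -0.0251 -0.4034] w 84.5 F [1.  0.7 0.3]
shift units, at target yaw: [-0.46  3.08  0.51] now: [-0.57  3.07  0.48]
turn units [-0.02 -0.62  0.29]
```

View pics/c2.png

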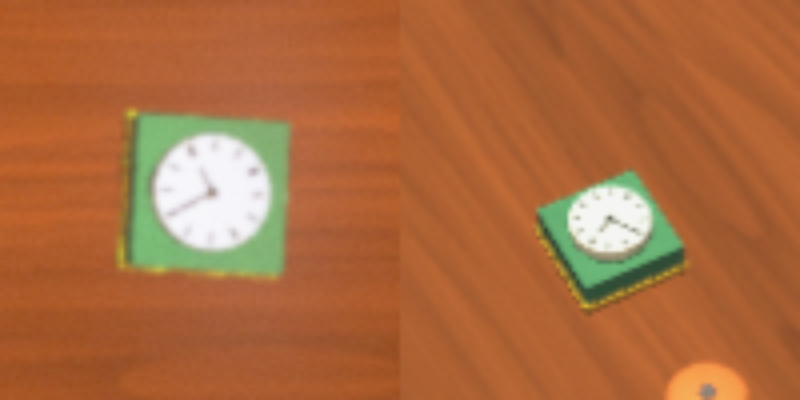

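The face sits flat and centred on the plinth: centre at (486,-169.5) in the top view, against the plinth's (485.6,-169.8). Now the watch.

apply_moves(
  commands=[
    [[-0.46, 0.3, 0.5, 0, -0.6, 0.29], [0, 0.6, 0, 0, 0, 0], [0, 0.7, 0, 0, 0, 0], [0, 0.7, 0, 0, 0, 0], [0, 0.4, 0, 0, 0, 0], [0, 0, 0, 0, 0, 0]],
  ],
)

```text
clock: 21.95
eef_pos: [450.4, 319.0, 53.7]
tool_rot: [-1.564, -0.005, -0.367]
force: [0.3, 0.6, -0.5]
width: 85.1
```

```bash
python3 g.py 445 319 2 -0.349
```

```text
t 21.95 p [450.4 319.   53.7] rpy [-1.5636 -0.0054 -0.3666] w 85.1 F [ 0.3  0.6 -0.5]
shift units, at target yaw: [-0.13  1.29 -0.05] now: [-0.13  1.29 -0.06]
turn units [-0.08 -0.2   0.06]
```

apply_moves(
  commands=[
    [[-0.13, 0.2, -0.05, -0.08, -0.2, 0.06], [0, 0.4, 0, 0, 0, 0], [0, 0.35, 0, 0, 0, 0], [0, 0.2, 0, 0, 0, 0], [0, 0.05, 0, 0, 0, 0], [0, 0, 0, 0, 0, 0]],
  ],
)

```text
clock: 22.45
eef_pos: [445.8, 319.4, 6.6]
tool_rot: [-1.569, -0.003, -0.351]
force: [0.4, 0.2, 0.3]
width: 84.9
```

```bash
python3 g.py 445 319 2 -0.349
```

```text
t 22.45 p [445.8 319.4   6.6] rpy [-1.5694 -0.0027 -0.3512] w 84.9 F [0.4 0.2 0.3]
shift units, at target yaw: [-0.02  0.12 -0.02] now: [-0.02  0.12 -0.02]
turn units [-0.02 -0.02  0.03]
```

apply_moves(
  commands=[
    [[0, 0.12, 0, 0, 0, 0], [0, 0, 0, 0, 0, 0]],
  ],
)

```text
clock: 22.62
eef_pos: [446.6, 320.0, 3.0]
tool_rot: [-1.568, -0.004, -0.351]
force: [1.3, 1.1, -1.1]
width: 85.0
```

apply_moves(
  commands=[
    [[0, 0, 0, 0, 0, 0], [0, 0, 0, 0, 0, 0], [0, 0, 0, 0, 0, 0], [0, 0, 0, 0, 0, 0], [0, 0, 0, 0, 0, 0], [0, 0, 0, 0, 0, 0], [0, 0, 0, 0, 0, 0], [0, 0, 0, 0, 0, 0]],
  ],
  claw=30,
)

```text
clock: 23.28
eef_pos: [447.8, 320.9, 5.6]
tool_rot: [-1.564, -0.006, -0.352]
force: [0.0, 0.5, -1.9]
width: 41.4
```

```bash
python3 g.py 445 319 2 -0.349
```

```text
t 23.28 p [447.8 320.9   5.6] rpy [-1.5644 -0.006  -0.3518] w 41.4 F [ 0.   0.5 -1.9]
shift units, at target yaw: [-0.05  0.09 -0.07] now: [-0.05  0.09 -0.07]
turn units [-0.07 -0.03  0.07]
```

apply_moves(
  commands=[
    [[0, 0, 0, 0, 0, 0], [0, -0.2, 0, 0, 0, 0], [0, -0.5, 0, 0, 0, 0], [0, -0.8, 0, 0, 0, 0], [0, -0.8, 0, 0, 0, 0], [0, -0.7, 0, 0, 0, 0], [0, -0.4, 0, 0, 0, 0], [0, 0, 0, 0, 0, 0]],
  ],
)

```text
clock: 23.95
eef_pos: [445.2, 319.0, 147.7]
tool_rot: [-1.569, -0.003, -0.352]
force: [0.3, 0.1, -1.0]
width: 41.3
```

```bash
python3 g.py 487 -169 140 -0.349
python3 - <<'E'
from h import *
a=grab('scene')['image']
cv2.imwrite('pics/c3.png',cv2.resize(a[200:320,360:500],None,fx=5,fy=5,interpolation=cv2.INTER_CUBIC)[:,:,::-1])
E
```

```text
t 23.95 p [445.2 319.  147.7] rpy [-1.5693 -0.0029 -0.3518] w 41.3 F [ 0.3  0.1 -1. ]
shift units, at target yaw: [  5.15   0.19 -11.11] now: [  5.19   0.19 -11.09]
turn units [-0.02 -0.03  0.03]
```

View pics/c3.png

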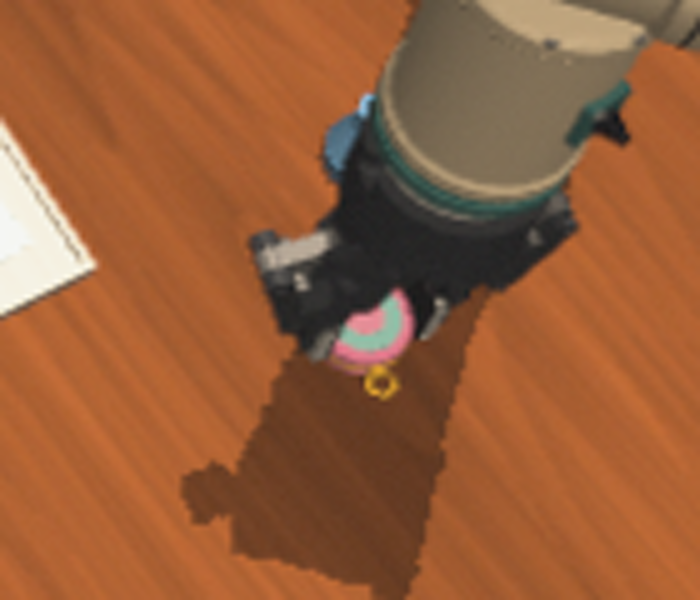

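Watch held level with its loop free. Carrying it over.

apply_moves(
  commands=[
    [[0.18, 0, -0.4, 0, 0, 0], [0.37, 0, -0.8, 0, 0, 0], [0.4, 0, -0.85, 0, 0, 0], [0.4, 0, -0.85, 0, 0, 0], [0.4, 0, -0.85, 0, 0, 0], [0.4, 0, -0.85, 0, 0, 0], [0.4, 0, -0.85, 0, 0, 0], [0.4, 0, -0.85, 0, 0, 0]],
  ],
)

```text
clock: 24.67
eef_pos: [464.6, 42.8, 137.6]
tool_rot: [-1.569, 0.01, -0.329]
force: [0.8, -0.5, -0.6]
width: 41.0
```

apply_moves(
  commands=[
    [[0.4, 0, -0.85, 0, 0, 0], [0.4, 0, -0.85, 0, 0, 0], [0.4, 0, -0.85, 0, 0, 0], [0.4, 0, -0.85, 0, 0, 0], [0.3, 0, -0.65, 0, 0, 0], [0.1, 0, -0.3, 0, 0, 0], [0, 0, 0, 0, 0, 0]],
  ],
)

```text
clock: 25.25
eef_pos: [476.0, -167.4, 127.3]
tool_rot: [-1.576, 0.024, -0.343]
force: [-0.7, 0.2, -1.0]
width: 41.2
```

```bash
python3 g.py 487 -167.5 75 -0.349
```

```text
t 25.25 p [ 476.  -167.4  127.3] rpy [-1.5757  0.0238 -0.3429] w 41.2 F [-0.7  0.2 -1. ]
shift units, at target yaw: [0.26 1.31 0.09] now: [0.29 1.3  0.1 ]
turn units [ 0.06  0.07 -0.27]
```

apply_moves(
  commands=[
    [[0.27, 0.2, 0.1, 0.06, 0.07, -0.27], [0, 0.3, 0, 0, 0, 0], [0, 0.4, 0, 0, 0, 0], [0, 0.3, 0, 0, 0, 0], [0, 0, 0, 0, 0, 0]],
  ],
)

```text
clock: 25.67
eef_pos: [484.1, -163.7, 72.9]
tool_rot: [-1.568, 0.007, -0.351]
force: [-0.4, -0.1, -1.1]
width: 40.9
```

```bash
python3 g.py 487 -167.5 47.5 -0.349
```

```text
t 25.67 p [ 484.1 -163.7   72.9] rpy [-1.5683  0.0074 -0.3506] w 40.9 F [-0.4 -0.1 -1.1]
shift units, at target yaw: [ 0.1   0.64 -0.06] now: [ 0.1   0.63 -0.07]
turn units [-0.03 -0.02 -0.09]
```

apply_moves(
  commands=[
    [[0.1, 0.15, -0.06, 0, 0, -0.1], [0, 0.2, 0, 0, 0, 0], [0, 0.15, 0, 0, 0, 0], [0, 0, 0, 0, 0, 0]],
  ],
)

```text
clock: 26.0
eef_pos: [486.7, -164.0, 50.4]
tool_rot: [-1.567, 0.001, -0.346]
force: [-0.4, 1.0, -0.9]
width: 41.1
```

```bash
python3 g.py 487 -167.5 47.5 -0.349
```

```text
t 26.0 p [ 486.7 -164.    50.4] rpy [-1.5669e+00  1.1000e-03 -3.4650e-01] w 41.1 F [-0.4  1.  -0.9]
shift units, at target yaw: [ 0.04  0.07 -0.08] now: [ 0.04  0.07 -0.08]
turn units [-0.04  0.03 -0.01]
```

apply_moves(
  commands=[
    [[0.04, 0.05, -0.08, 0, 0, 0], [0, 0.03, 0, 0, 0, 0], [0, 0, 0, 0, 0, 0]],
  ],
)

```text
clock: 26.25
eef_pos: [487.5, -168.1, 47.3]
tool_rot: [-1.567, 0.0, -0.346]
force: [-0.5, -0.5, -0.6]
width: 41.4
```

```bash
python3 g.py 487 -167.5 47.5 -0.349
```

```text
t 26.25 p [ 487.5 -168.1   47.3] rpy [-1.5673e+00  1.0000e-04 -3.4640e-01] w 41.4 F [-0.5 -0.5 -0.6]
shift units, at target yaw: [-0.02 -0.    0.01] now: [-0.02 -0.    0.01]
turn units [-0.04  0.03 -0.  ]
```

apply_moves(
  commands=[
    [[0, 0, 0, 0, 0, 0], [0, 0, 0, 0, 0, 0], [0, 0, 0, 0, 0, 0], [0, 0, 0, 0, 0, 0], [0, -0.3, 0, 0, 0, 0], [0, -0.7, 0, 0, 0, 0], [0, -0.8, 0, 0, 0, 0], [0, -0.8, 0, 0, 0, 0]],
  ],
  claw=85,
)

```text
clock: 26.92
eef_pos: [483.7, -166.9, 150.0]
tool_rot: [-1.567, 0.012, -0.346]
force: [-0.6, 0.8, -0.4]
width: 85.0
```

apply_moves(
  commands=[
    [[0, -0.5, -0.5, 0, 0, 0], [0, 0, -0.9, 0, 0, 0], [0, 0, -0.9, 0, 0, 0], [0, 0, -0.9, 0, 0, 0], [0, 0, -0.9, 0, 0, 0], [0, 0, -0.9, 0, 0, 0], [0, 0, -0.5, 0, 0, 0], [0, 0, 0, 0, 0, 0]],
  ],
)

```text
clock: 27.58
eef_pos: [414.4, -382.2, 180.1]
tool_rot: [-1.568, -0.009, -0.336]
force: [-0.0, 0.1, -1.3]
width: 84.7
```

```bash
python3 - <<'E'
from m import *
t=grab('top','top2.png'); s=grab('scene','scene2.png')
for n,d,b in(('t',t,(385,195,425,240)),('s',s,(285,130,325,170))):
    h=hsv(d); x0,y0,x1,y1=b
    print(n,'face',disc(d,blob(d,[0,0,130],[180,120,255],b),42))
print('weight',disc(t,blob(t,[22,120,100],[40,255,255],(240,130,290,185)),66),'bob',disc(t,blob(t,[8,170,200],[22,255,255],(310,190,355,235)),12))
print('tin',disc(t,blob(t,[0,220,150],[5,255,255],(295,90,332,125)),22))
f=lambda i:cv2.resize(i,None,fx=6,fy=6,interpolation=cv2.INTER_CUBIC)
cv2.imwrite('pics/c4.png',np.hstack([f(t['image'][185:255,370:435]),f(s['image'][125:195,270:335])])[:,:,::-1])
E
python3 g.py
```

```text
t face (array([ 485.6, -170.6]), 'A-diam', np.float64(86.0))
s face (array([ 489.7, -161.1]), 'A-diam', np.float64(88.1))
weight (array([606.3, 121.2]), 'A-diam', np.float64(36.0)) bob (array([498.5, -23.1]), 'A-diam', np.float64(57.0))
tin (array([724. ,   9.9]), 'A-diam', np.float64(47.7))
t 27.68 p [ 416.3 -377.6  179.9] rpy [-1.5649 -0.0085 -0.3312] w 84.8 F [0.7 0.5 0.4]
```

View pics/c4.png

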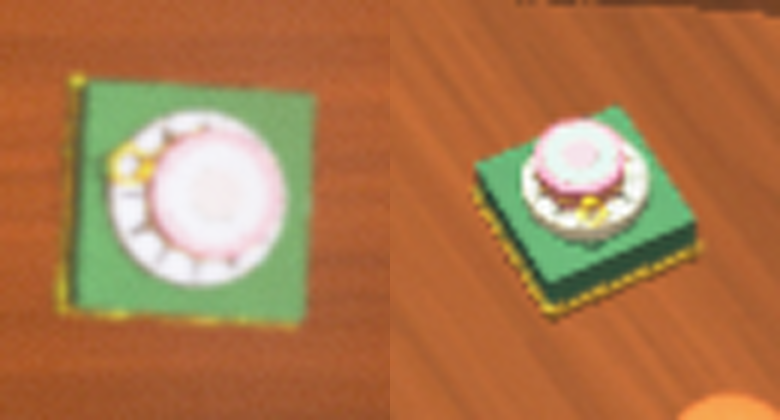

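View pics/top2.png

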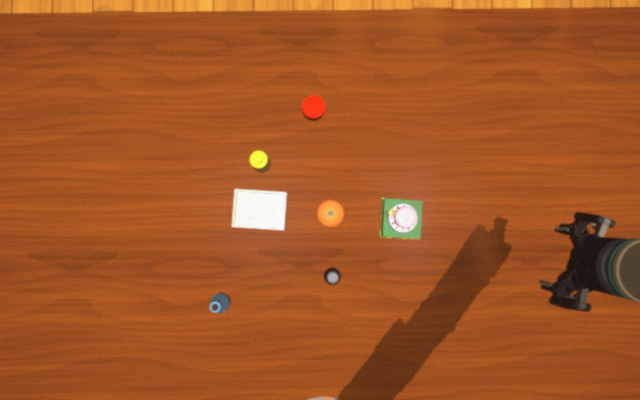

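Run:
```python
from h import *
t=grab('top'); s=grab('scene')
print('top',ray(t,(370+217/6-.4,185+194/6-.4),58)[:2],ray(t,(370+198/6-.4,185+198/6-.4),42)[:2])
# scene: left half at offset 390
print('scene',ray(s,(270+(581-390)/6-.4,125+156/6-.4),58)[:2],ray(s,(270+(586-390)/6-.4,125+190/6-.4),42)[:2])
```

```text
top [ 487.15631203 -172.44933445] [ 486.18299513 -169.5529859 ]
scene [ 486.59873623 -168.70724217] [ 489.00636188 -160.96474616]
```

The watch centre is about 3 to 4 mm off the face centre, against a limit of 12 mm, and the hand is clear of everything. Handing in.

```bash
python3 -c "
from cell import finish_job
print(finish_job())"
```

```text
the job is handed in; nothing more can be done
None
```

I placed all four pieces and handed the job in at about 28 s of the 106 s allowed. The hand was open and well clear of everything, and no verdict was reported.

Last checks against the limits, from the top camera:

| Piece | Where it ended up | Limit |
|---|---|---|
| Face | within 1 mm of the plinth's centre, flat (checked before the watch went on) | 12 mm |
| Watch | about 3 mm off the face's centre, flat, same side up | 12 mm |
| Bob | about 2 to 3 mm from the midpoint of the plinth-to-tray line | 15 mm |
| Weight | upright, about 98 mm behind the tray's centre and 1 mm off its middle line | 85–115 mm, 15 mm |

- **Bystanders:** the tin measured within 0.3 mm of where it started. I checked the loupe and vase only by eye, and they look unmoved.
- **Disagreements:** the two cameras differ by 2 to 4 mm in y on most pieces, so these positions are only good to a few millimetres.
- **Failed check:** after the watch went on, the colour mask merged it with the face and gave a false 86 mm diameter. I read the watch offset from edges in the enlarged pictures instead. The scene view gave about 8 mm, but I trust it less because it sees the face's side as well; both readings are within the limit.

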